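# Set the angle guide one hole on and lock it

### The job

Set the guide bar of the sloping desk board to the next hole on its left: pull the spring plunger's knob out of the hole it is in, swing the bar one hole to the left, let the pin snap fully home and let go of the knob. Then lock the bar: swing the cam handle at its hub clockwise, up over the hump, until it drops into the low notch at its stop. Leave the other things on the desk where they are.

Things in the scene. Friction and masses are not known exactly. Their poses are not given: they have to be found in the camera images.
- hub (a point): Pivot of the guide bar, on the upper face of the sloping grey deck (280 x 280 mm, sloping up away from the robot at 35 deg). Origin on the pivot axis at deck level. x up the slope, y left across the deck, z square out of the deck, leaning 35 deg from vertical to the robot. The deck reaches 100 mm down and 180 mm up the slope from here. Come in to the knob along -z
- light_bar (a point): Middle of the aluminium light bar (32 mm deep, 16 mm thick, 316 mm wide) that crosses above the board on two thin posts, its underside 340 mm above the table. It stands above the knob, so that an upright gripper cannot reach the knob; one tilted square to the deck passes in front of it
- plunger_knob (a point): Centre of the plunger's round black knob, 26 mm diameter and tall, near the top end of the guide bar, 125 mm from the pivot axis, 49 mm out from the deck when the pin is home. z as the hub's, x outward along the bar. Under it an 18 mm neck, free for 16 mm down to the 28 mm wide bar (top face 20 mm out from the deck). Pulling along +z takes 6 N at first, 10 N at the end
- start_hole (a point): Centre of the mouth of the hole in which the pin starts, second from the right in the aluminium index plate (10 mm thick; its face, and this point, 10 mm out from the deck). The plate has four holes on an arc of 125 mm radius about the pivot, 20 deg (43.6 mm) apart
- next_hole (a point): Centre of the mouth of the next hole to the left (third from the right), where the pin must end. 12 mm hole, 9 mm round-nosed pin; a pin let down on the plate beside it rides on the plate and drops in when the bar is moved over the hole
- plunger (a joint): How far the knob is pulled out, m: 0 pin fully home in a hole, about 0.008 tip level with the face of the plate, 0.016 at the end stop. A spring pushes it home
- guide (a joint): Angle of the guide bar about the pivot, rad: 0 at the starting hole, grows to the left (anticlockwise seen from the front of the deck), 0.349 at the next hole. The bar stays where it is left, with about 1 N of drag at the knob
- cam_handle (a joint): Angle of the cam handle, on the same axis, rad; grows clockwise seen from the front of the deck. 0 to 0.22 open (at 0 it points 60 deg to the right of straight up-slope). From about 0.25 it climbs 6 mm to a hump at 0.7 to 0.85, then drops into the low notch, 1.20 to the stop at 1.25, 4 mm below its first level. A spring holds it down on the cam. The push is 5 N at most
- handle_post (a point): Middle of the grip of the black post at the end of the cam handle: 16 mm diameter, parallel to the hub's z, 75 mm from the pivot axis, 78 mm out from the deck at the start. The post's top is 20 mm above this point; the handle's arm (13 mm wide, from the post's foot to the pivot) has its top 30 mm below it. The light bar leaves room for an upright gripper here
- tape_roll: Roll of tape lying flat, 104 mm across, 25 mm tall, origin under its centre; a bystander
- marker: White marker pen with a red cap lying flat, 135 mm long, 16 mm thick, origin under its centre; a bystander
- mug: Squat white mug, 68 mm tall, origin under its centre; a bystander
- scissors: Red-handled scissors lying flat, 199 mm long, origin under their centre; a bystander
- bottle: Clear bottle with black cap, 257 mm tall, at the right, origin under its centre; a bystander
- tumbler: Clear glass tumbler, 103 mm tall, at the right, origin under its centre; a bystander

How it is judged:
By the outcome, as a careful person would: the job done as asked, in the order asked, and still so for the second after the job is handed in, with the robot touching nothing.
It also fails if it takes over 58 s, if anything falls off the work surface, if the arm or the gripper's body presses on something with over 40 N, if the wrist force passes 120 N, or if a joint passes its speed limit or range.

### The arm

A 6-joint arm with a two-finger parallel gripper is mounted at the origin on a cart in front of the work surface, level with it; the furniture and walls round the work are solid. World frame = base frame: x ahead of the robot, y to its left, z up, the work surface at z = 0. Lengths are in m, angles in rad, forces in N, time in s.
With the tool pointing down it reaches from about 0.25 to 0.725 m from the base axis. Payload 4 kg.
Tool frame: the origin (TCP) lies midway between the tips of the shut fingers; the grasp point (between the pads) lies 19 mm behind it; z points along the fingers, y is the line along which they close (so a half turn about z gives the same grasp; the last joint's range is limited). The gripper opens to 85 mm and grips with 20 to 120 N. Pads are 22 mm wide; open, the fingers measure 114 mm over their backs; the gripper's body (76 mm by 85 mm) begins 54 mm behind the grasp point. The pads swing forward as they close: fully open they stand 13 mm farther back than shut.
Start: joints at [-1.179, 0.241, 0.005, 1.335, 0, 1.571], TCP at [0.191, -0.462, 0.231] pointing down, gripper open.
Joint ranges: [-2.72, 2.72], [-1.05, 1.87], [-1.09, 1.28], [-1.99, 2.15], [-1.42, 1.44], [-3.14, 3.14]. Speed limits (rad/s): [2.79, 2.79, 3.14, 3.14, 3.14, 3.14].

### API

Orientations are given as a unit quaternion [x, y, z, w].
In Python, from workcell import monitor, vision, job gives the robot as it stands.
- The arm moves only by the tool move_arm, never from a script. Its argument "moves" is a list that holds one entry, the list of rows, each a list of 5 numbers: the shift along the world's x, y, z in m, then the turn about the world's z in degrees, then the opening in per cent of the stroke, from 0 (shut) to 100 (fully open). In form: [[[x, y, z, turn, gripper], ...]]. A call has 1 to 5 rows; each row is the pose to reach, as a shift and turn from the pose commanded when the call began; what a row does not reach only later rows make up. A row lasts 1/8 s, in which the tool goes at most 62.5 mm and 10.7 degrees, less where a joint would pass 70% of its speed; a pose out of reach is approached as far as the arm can. A call with a gripper value outside its range is refused whole. The fingers move at their own pace and stop on an object; the grip force is fixed at half the most. Time passes only in rows, so rows that repeat a pose let the fingers close. It gives the time, the measured TCP pose, the force, the opening and the grip force at its end, in the units of the state.
- monitor.get_obs(): the state, without advancing time (a new reading comes with each control period).
- vision.camera(name): name is "scene" or "top" or "wrist"; returns a dict with "color" (384x512x3 uint8, red, green, blue), "camera_matrix" (3x3 intrinsics, pixels), "k1" (the pictures are not rectified: a ray, as slopes to the right and down, at radius r is drawn at 1 + k1 r^2 times it, then the intrinsics apply), "eye" and "attitude" of the camera in the world; the wrist camera has in their place "hand_eye" (4x4, takes a point from camera to tool coordinates, whose origin is the TCP and whose axes are the flange's). Camera axes: x right, y up, looking along -z (the intrinsics and any distortion apply to the point x, -y, -z); pixel columns grow to the right and rows downward; lengths in m; the calibration is good to about 2 mm. A picture is of the moment at which its call begins: read the wrist's pose just before it. There is no depth.
- job.job_done(): hands the job in; it is judged then, once.
The state is a dict: "clock": time; "joint_pos": joint angles; "joint_vel": joint speeds; "tau": joint torques, N m; "eef_pos": TCP position; "tool_rot": TCP orientation; "ft_force": force on the tool from outside, world axes, zero at the start; "ft_torque": the same for the moment, N m; "grip_width": finger opening in m; "grasp_force": force on a finger pad.
Only numpy, scipy, OpenCV 4.12 (cv2) and the standard library are available. Lean on these libraries where they do the work, as an engineer would, in place of code of your own. Each camera call takes 0.05 s, during which the arm holds its last target. There are 200 camera calls.

## Working session

There is one attempt and no reset: what is moved stays moved. The work goes in short steps, Python scripts to look and compute and a tool call to move; the robot and the scene stay as the last step left them, time stands still between calls to the robot, and variables do not carry over. Pictures are saved under pics/ and viewed, at most 12 in all, crops included, and the job is handed in when it is done.

Besides the shell and the picture viewer there is one more tool, called after "Call:" as name([rows], argument=value, ...), one row to a line, values as JSON. move_arm: Moves the arm, as the interface text tells. Its arguments: {"type":"object","properties":{"moves":{"type":"array","items":{"type":"array","items":{"type":"array","items":{"type":"number"}}}}},"required":["moves"]}

```bash
ls; mkdir -p pics; python3 - <<'E'
from workcell import monitor, vision, job
import cv2,numpy as np
o=monitor.get_obs()
for k,v in o.items(): print(k,np.round(v,3))
ims=[]
for n in("scene","top"):
    d=vision.camera(n); cv2.imwrite(f"pics/{n}0.png",d["color"][:,:,::-1])
    print(n,d["camera_matrix"],d["k1"],d["eye"],d["attitude"])
    np.savez(f"{n}0.npz",**d)
E
```

```text
pics
clock 0.0
joint_pos [-1.179  0.241  0.004  1.335 -0.     1.571]
joint_vel [ 0.001  0.001  0.001  0.001 -0.002  0.001]
tau [ 2.0000e-03 -3.7232e+01  2.5241e+01  1.7000e-02  0.0000e+00  0.0000e+00]
eef_pos [ 0.191 -0.462  0.23 ]
tool_rot [ 0.981  0.195 -0.    -0.001]
ft_force [0.7   0.394 0.296]
ft_torque [-0.034  0.02  -0.018]
grasp_force 0.0
grip_width 0.086
scene [[435.48101763   0.         257.17836327]
 [  0.         435.48101763 191.27430484]
 [  0.           0.           1.        ]] -0.031587613571300466 [-0.12102832  0.56564165  1.01206064] [-0.15226305  0.41540088  0.83856522 -0.31790948]
top [[403.90789034   0.         257.74702456]
 [  0.         403.90789034 187.1732493 ]
 [  0.           0.           1.        ]] -0.03400435677001118 [ 0.24018482 -0.12830014  1.55540435] [-0.06998517  0.08958235  0.78826793 -0.60474023]
```

View pics/scene0.png

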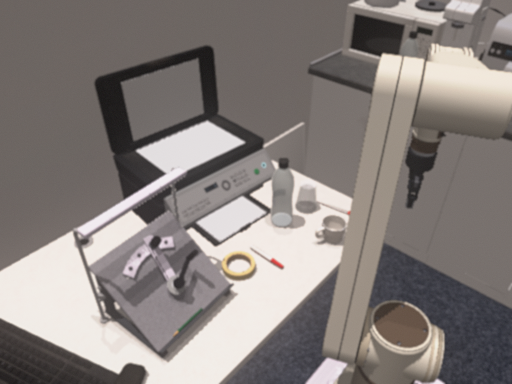

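View pics/top0.png

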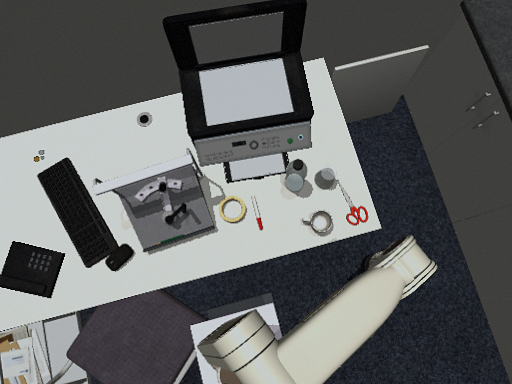

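```bash
cat > h.py <<'E'
import numpy as np,cv2
from scipy.spatial.transform import Rotation as R
def load(n): return dict(np.load(n+".npz"))
def ray(d,u,v,eye=None,Rm=None):
    K=d["camera_matrix"]; D=np.array([float(d["k1"]),0,0,0,0])
    p=cv2.undistortPoints(np.array([[[u,v]]],float),K,D)[0,0]
    Rm=R.from_quat(d["attitude"]).as_matrix() if Rm is None else Rm
    r=Rm@[p[0],-p[1],-1]; return (d["eye"] if eye is None else eye),r/np.linalg.norm(r)
def tri(a,b):
    (p,r),(q,s)=a,b
    t=np.linalg.lstsq(np.c_[r,-s],q-p,rcond=None)[0]
    A=p+t[0]*r;B=q+t[1]*s
    return (A+B)/2,np.linalg.norm(A-B)
def proj(d,X,eye=None,Rm=None):
    Rm=R.from_quat(d["attitude"]).as_matrix() if Rm is None else Rm
    c=Rm.T@(np.asarray(X)-(d["eye"] if eye is None else eye)); c=c/-c[2]
    r2=c[0]**2+c[1]**2;k=1+float(d["k1"])*r2;K=d["camera_matrix"]
    return K[0,0]*c[0]*k+K[0,2],-K[1,1]*c[1]*k+K[1,2]
def plane(a,z): return a[0]+a[1]*(z-a[0][2])/a[1][2]
E
python3 - <<'E'
import cv2,numpy as np
a=cv2.imread("pics/scene0.png")[160:350,60:250];b=cv2.imread("pics/top0.png")[140:260,85:235]
a=cv2.resize(a,(570,570),interpolation=3)
cv2.imwrite("pics/cs.png",a)
cv2.imwrite("pics/ct.png",cv2.resize(b,None,fx=4.8,fy=4.8,interpolation=3))
E
```

```text
(no output)
```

View pics/cs.png

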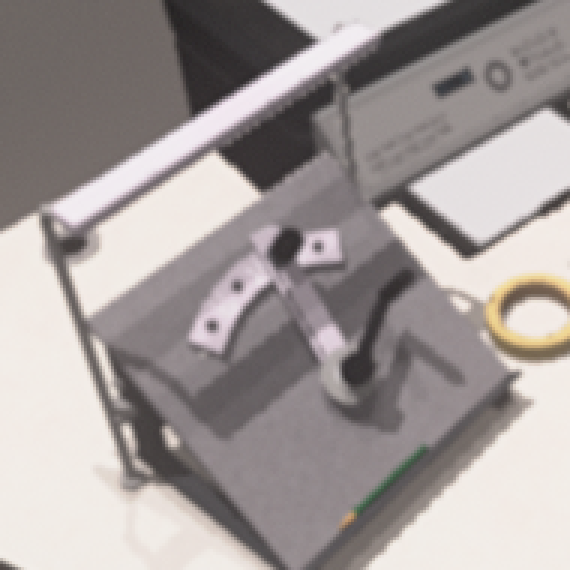

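View pics/ct.png

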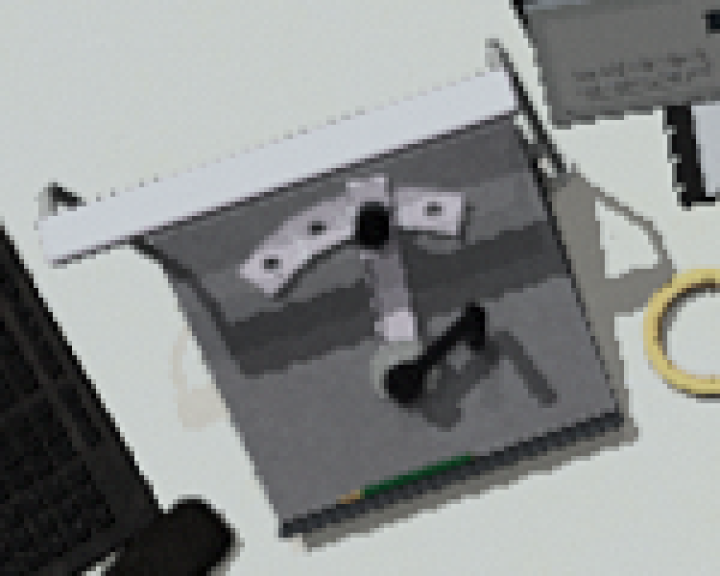

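```bash
python3 - <<'E'
from h import *
s=load("scene0");t=load("top0")
f=lambda p:ray(s,(p[0]+.5)/3+60-.5,(p[1]+.5)/3+160-.5)
g=lambda p:ray(t,(p[0]+.5)/4.8+85-.5,(p[1]+.5)/4.8+140-.5)
P={}
for n,a,b in[("knob",(286,246),(375,225)),("h1",(318,246),(433,209)),("h3",(237,286),(316,228)),("h4",(212,326),(270,262)),
 ("hubcap",(358,362),(405,382)),("posttop",(408,278),(475,315)),("deckBR",(518,378),(625,415)),("deckBL",(296,570),(285,532)),
 ("lbL",(62,218),(40,240)),("lbR",(375,40),(508,75))]:
    P[n],e=tri(f(a),g(b)); print(n,np.round(P[n],4),round(e,4))
d=P["h1"]-P["h4"];print("yaw of deck-y from holes",np.degrees(np.arctan2(*(P["h4"]-P["h1"])[[1,0]])),"deck edge",np.degrees(np.arctan2(*(P["deckBL"]-P["deckBR"])[[1,0]])))
d=P["lbL"]-P["lbR"];print("lb",np.degrees(np.arctan2(d[1],d[0])),np.linalg.norm(d))
# bystanders rough? hub estimate
for yaw in [-15]: pass
y=d/np.linalg.norm(d)
E
```

```text
knob [0.633  0.11   0.1959] 0.0002
h1 [0.6431 0.0714 0.1617] 0.0015
h3 [0.6493 0.1568 0.17  ] 0.001
h4 [0.6351 0.1965 0.1608] 0.0022
hubcap [0.5283 0.1242 0.1338] 0.0001
posttop [0.5489 0.053  0.1722] 0.0156
deckBR [ 0.4788 -0.0203  0.0247] 0.0013
deckBL [0.4591 0.2584 0.0425] 0.0078
lbL [0.6325 0.2913 0.3554] 0.0016
lbR [ 0.6612 -0.026   0.3386] 0.017
yaw of deck-y from holes 93.67462463908217 deck edge 94.04614125128663
lb 95.15690512115047 0.319011288066634
```

Call:
move_arm([
  [[0,0,0.06,0,100],[0.0,0.0,0.12,0,100],[0.02,0.05,0.18,-4,100],[0.05,0.1,0.23,-8,100],[0.08,0.15,0.27,-12,100]],
])

```text
clock: 0.72
eef_pos: [0.2548, -0.3387, 0.4784]
tool_rot: [0.996, 0.089, 0.0, 0.0]
ft_force: [1.2, -0.0, -0.4]
grip_width: 0.0854
grasp_force: 0.0
```

Call:
move_arm([
  [[0.02,0.06,0,-2,100],[0.04,0.12,0,-4,100],[0.06,0.18,0,-6,100],[0.08,0.24,0,-6,100],[0.1,0.3,0,-6,100]],
])

```text
clock: 1.35
eef_pos: [0.3535, -0.0415, 0.477]
tool_rot: [0.999, 0.039, 0.0, 0.0]
ft_force: [0.9, -0.2, 0.2]
grip_width: 0.0853
grasp_force: 0.0
```

```bash
python3 - <<'E'
from workcell import monitor
import numpy as np
o=monitor.get_obs()
for k in("clock","joint_pos","eef_pos","tool_rot"): print(k,np.round(o[k],3))
E
```

```text
clock 1.35
joint_pos [-0.117 -0.013  0.354  1.938 -0.     2.948]
eef_pos [ 0.353 -0.041  0.477]
tool_rot [0.999 0.039 0.    0.   ]
```

Call:
move_arm([
  [[0,0.02,0.06,0,100],[0,0.04,0.12,0,100],[0,0.06,0.18,0,100],[0,0.08,0.24,0,100],[0,0.1,0.3,0,100]],
])

```text
clock: 1.98
eef_pos: [0.3505, 0.0286, 0.5674]
tool_rot: [0.999, 0.04, 0.028, -0.002]
ft_force: [0.2, -0.1, 0.9]
grip_width: 0.0853
grasp_force: 0.0
```

```bash
cat > st.py <<'E'
from workcell import monitor
import numpy as np
from scipy.spatial.transform import Rotation as R
o=monitor.get_obs()
for k in("clock","joint_pos","eef_pos","tool_rot"): print(k,np.round(o[k],3))
print("axes\n",R.from_quat(o["tool_rot"]).as_matrix().round(3))
E
python3 st.py
```

```text
clock 1.975
joint_pos [8.000e-02 3.800e-02 6.710e-01 2.149e+00 2.000e-03 3.142e+00]
eef_pos [0.35  0.029 0.567]
tool_rot [ 0.999  0.04   0.028 -0.002]
axes
 [[ 0.995  0.08   0.055]
 [ 0.08  -0.997  0.006]
 [ 0.055 -0.002 -0.998]]
```

Call:
move_arm([
  [[0,0,-0.04,10,100],[0,0,-0.08,20,100],[0,0,-0.08,30,100],[0,0,-0.08,40,100],[0,0,-0.08,50,100]],
])

```text
clock: 2.6
eef_pos: [0.3502, 0.0281, 0.4871]
tool_rot: [0.887, 0.46, 0.024, -0.015]
ft_force: [0.2, -0.4, -0.0]
grip_width: 0.0855
grasp_force: 0.0
```

```bash
python3 st.py
```

```text
clock 2.6
joint_pos [ 0.04  -0.04   0.355  1.935  0.047  2.225]
eef_pos [0.35  0.028 0.487]
tool_rot [ 0.887  0.46   0.024 -0.015]
axes
 [[ 0.575  0.818  0.028]
 [ 0.816 -0.576  0.048]
 [ 0.056 -0.004 -0.998]]
```

Call:
move_arm([
  [[0,0,0,10,100],[0,0,0,20,100],[0,0,0,30,100],[0,0,0,40,100],[0,0,0,50,100]],
])

```text
clock: 3.22
eef_pos: [0.3505, 0.0281, 0.4872]
tool_rot: [0.61, 0.792, 0.016, -0.024]
ft_force: [-0.6, 0.3, 0.3]
grip_width: 0.0852
grasp_force: 0.0
```

Call:
move_arm([
  [[0,0,0,10,100],[0,0,0,20,100],[0,0,0,30,100],[0,0,0,40,100],[0,0,0,50,100]],
])

```text
clock: 3.85
eef_pos: [0.3505, 0.0281, 0.4872]
tool_rot: [0.218, 0.976, 0.005, -0.03]
ft_force: [-0.5, 0.1, 0.1]
grip_width: 0.0852
grasp_force: 0.0
```

Call:
move_arm([
  [[0,0,0.06,10,100],[0,0,0.12,20,100],[0,0,0.18,30,100],[0,0,0.24,30,100],[0,0,0.3,30,100]],
])

```text
clock: 4.47
eef_pos: [0.3458, 0.0277, 0.5485]
tool_rot: [-0.039, 0.999, -0.001, -0.001]
ft_force: [-0.5, -0.0, 0.6]
grip_width: 0.0854
grasp_force: 0.0
```

```bash
python3 st.py
```

```text
clock 4.475
joint_pos [ 8.100e-02  4.800e-02  6.240e-01  2.149e+00 -2.000e-03  4.000e-03]
eef_pos [0.346 0.028 0.548]
tool_rot [-0.039  0.999 -0.001 -0.001]
axes
 [[-0.997 -0.077 -0.002]
 [-0.077  0.997 -0.002]
 [ 0.002 -0.002 -1.   ]]
```

Call:
move_arm([
  [[0,0,0.06,0,100],[0,0,0.12,0,100],[0,0,0.18,0,100],[0,0,0.24,0,100],[0,0,0.3,0,100]],
])

```text
clock: 5.1
eef_pos: [0.3447, 0.0274, 0.5684]
tool_rot: [-0.04, 0.999, 0.0, 0.029]
ft_force: [0.5, 0.1, 0.0]
grip_width: 0.085
grasp_force: 0.0
```

```bash
python3 st.py
```

```text
clock 5.1
joint_pos [ 8.100e-02  2.500e-02  6.600e-01  2.149e+00 -2.000e-03  1.000e-03]
eef_pos [0.345 0.027 0.568]
tool_rot [-0.04   0.999  0.     0.029]
axes
 [[-0.995 -0.08   0.057]
 [-0.08   0.997  0.003]
 [-0.057 -0.002 -0.998]]
```

Call:
move_arm([
  [[0,0,0.3,0,100]],
])

```text
clock: 5.22
eef_pos: [0.3456, 0.0274, 0.5829]
tool_rot: [-0.04, 0.998, 0.001, 0.05]
ft_force: [-0.3, 0.7, 0.2]
grip_width: 0.0852
grasp_force: 0.0
```

Call:
move_arm([
  [[0,0,0.3,0,100]],
])

```text
clock: 5.35
eef_pos: [0.3457, 0.0273, 0.6007]
tool_rot: [-0.04, 0.996, 0.002, 0.076]
ft_force: [-0.3, -0.1, 0.1]
grip_width: 0.0851
grasp_force: 0.0
```

Call:
move_arm([
  [[-0.3,0,0.0,0,100]],
])

```text
clock: 5.48
eef_pos: [0.2863, 0.0276, 0.5962]
tool_rot: [-0.04, 0.996, 0.002, 0.075]
ft_force: [-1.0, 1.1, 0.8]
grip_width: 0.0857
grasp_force: 0.0
```

Call:
move_arm([
  [[-0.3,0,0.3,0,100]],
])

```text
clock: 5.6
eef_pos: [0.2466, 0.0279, 0.6032]
tool_rot: [-0.04, 0.995, 0.004, 0.095]
ft_force: [-0.2, 0.5, 0.8]
grip_width: 0.0852
grasp_force: 0.0
```

```bash
python3 st.py
```

```text
clock 5.6
joint_pos [ 0.122 -0.213  0.556  2.149 -0.008  0.041]
eef_pos [0.247 0.028 0.603]
tool_rot [-0.04   0.995  0.004  0.095]
axes
 [[-0.979 -0.08   0.189]
 [-0.079  0.997  0.015]
 [-0.189  0.    -0.982]]
```

Call:
move_arm([
  [[0,0,0.3,0,100]],
])

```text
clock: 5.72
eef_pos: [0.2551, 0.0284, 0.6215]
tool_rot: [-0.04, 0.992, 0.006, 0.12]
ft_force: [0.7, 0.6, 0.7]
grip_width: 0.085
grasp_force: 0.0
```

Call:
move_arm([
  [[0,0,0.3,0,100]],
])

```text
clock: 5.85
eef_pos: [0.2666, 0.0292, 0.6375]
tool_rot: [-0.04, 0.989, 0.007, 0.14]
ft_force: [-0.0, -0.9, -0.7]
grip_width: 0.0852
grasp_force: 0.0
```

Call:
move_arm([
  [[0,0,0.3,0,100]],
])

```text
clock: 5.98
eef_pos: [0.2761, 0.0298, 0.6543]
tool_rot: [-0.04, 0.986, 0.009, 0.161]
ft_force: [0.5, -0.4, -0.5]
grip_width: 0.0853
grasp_force: 0.0
```

Call:
move_arm([
  [[0,0,0.3,0,100]],
])

```text
clock: 6.1
eef_pos: [0.2845, 0.0304, 0.6715]
tool_rot: [-0.04, 0.982, 0.011, 0.183]
ft_force: [0.2, 0.3, -0.3]
grip_width: 0.0854
grasp_force: 0.0
```

Call:
move_arm([
  [[0,0,0.3,0,100]],
])

```text
clock: 6.22
eef_pos: [0.2922, 0.0309, 0.6891]
tool_rot: [-0.04, 0.978, 0.012, 0.205]
ft_force: [1.5, -0.3, -0.8]
grip_width: 0.0854
grasp_force: 0.0
```

Call:
move_arm([
  [[0,0,0.3,0,100]],
])

```text
clock: 6.35
eef_pos: [0.2993, 0.0315, 0.7068]
tool_rot: [-0.039, 0.973, 0.014, 0.227]
ft_force: [-0.8, 0.6, -1.1]
grip_width: 0.0854
grasp_force: 0.0
```

```bash
python3 st.py
```

```text
clock 6.35
joint_pos [ 0.108 -0.143  0.893  2.149 -0.003  0.026]
eef_pos [0.299 0.031 0.707]
tool_rot [-0.039  0.973  0.014  0.227]
axes
 [[-0.894 -0.083  0.44 ]
 [-0.071  0.997  0.044]
 [-0.442  0.009 -0.897]]
```

Call:
move_arm([
  [[0,0,0.3,0,100]],
])

```text
clock: 6.48
eef_pos: [0.3059, 0.032, 0.7246]
tool_rot: [-0.039, 0.968, 0.015, 0.249]
ft_force: [0.0, 0.6, 0.9]
grip_width: 0.0856
grasp_force: 0.0
```

Call:
move_arm([
  [[0,0,0.3,0,100]],
])

```text
clock: 6.6
eef_pos: [0.3118, 0.0325, 0.7424]
tool_rot: [-0.039, 0.962, 0.016, 0.271]
ft_force: [0.4, -0.2, -0.0]
grip_width: 0.0855
grasp_force: 0.0
```

Call:
move_arm([
  [[0,0,0.3,0,100]],
])

```text
clock: 6.72
eef_pos: [0.3171, 0.0329, 0.7602]
tool_rot: [-0.039, 0.955, 0.018, 0.293]
ft_force: [-0.1, 0.2, 0.3]
grip_width: 0.0855
grasp_force: 0.0
```

```bash
python3 st.py
```

```text
clock 6.725
joint_pos [ 1.050e-01 -1.060e-01  1.068e+00  2.149e+00 -2.000e-03  2.300e-02]
eef_pos [0.317 0.033 0.76 ]
tool_rot [-0.039  0.955  0.018  0.293]
axes
 [[-0.825 -0.085  0.558]
 [-0.064  0.996  0.057]
 [-0.561  0.011 -0.828]]
```

Call:
move_arm([
  [[0.02,0.01,-0.055,0,100],[0.04,0.02,-0.11,0,100],[0.06,0.03,-0.165,0,100],[0.085,0.04,-0.22,0,100],[0.11,0.045,-0.27,0,100]],
])

```text
clock: 7.35
eef_pos: [0.4261, 0.078, 0.4929]
tool_rot: [-0.039, 0.955, 0.018, 0.292]
ft_force: [0.5, -0.2, 0.6]
grip_width: 0.0857
grasp_force: 0.0
```

Call:
move_arm([
  [[0.03,0.01,-0.05,0,100],[0.06,0.02,-0.1,0,100],[0.09,0.025,-0.15,0,100],[0.115,0.026,-0.16,0,100],[0.115,0.026,-0.16,0,100]],
])

```text
clock: 7.98
eef_pos: [0.5417, 0.1035, 0.332]
tool_rot: [-0.039, 0.956, 0.018, 0.29]
ft_force: [-0.4, 0.6, 0.5]
grip_width: 0.0853
grasp_force: 0.0
```

```bash
python3 st.py; python3 - <<'E'
from workcell import monitor,vision
import cv2,numpy as np
from h import *
o=monitor.get_obs();d=vision.camera("wrist")
cv2.imwrite("pics/w1.png",d["color"][:,:,::-1])
np.savez("w1.npz",**d,p=o["eef_pos"],q=o["tool_rot"])
print(d["hand_eye"].round(4),d["k1"],d["camera_matrix"][0])
T=np.eye(4);T[:3,:3]=R.from_quat(o["tool_rot"]).as_matrix();T[:3,3]=o["eef_pos"];M=T@d["hand_eye"]
print(proj(d,[.633,.11,.196],M[:3,3],M[:3,:3]))
E
```

```text
clock 7.975
joint_pos [ 0.227 -0.119 -0.298  0.808 -0.07   0.125]
eef_pos [0.542 0.104 0.332]
tool_rot [-0.039  0.956  0.018  0.29 ]
axes
 [[-0.829 -0.084  0.552]
 [-0.064  0.996  0.056]
 [-0.555  0.011 -0.832]]
[[-5.000e-04  9.484e-01  3.172e-01  8.050e-02]
 [ 1.000e+00  4.000e-04  3.000e-04  3.000e-04]
 [ 2.000e-04  3.172e-01 -9.484e-01 -1.428e-01]
 [ 0.000e+00  0.000e+00  0.000e+00  1.000e+00]] -0.06116317881206565 [276.98195384   0.         254.54205489]
(np.float64(251.97801005370056), np.float64(166.35531875638628))
```

View pics/w1.png

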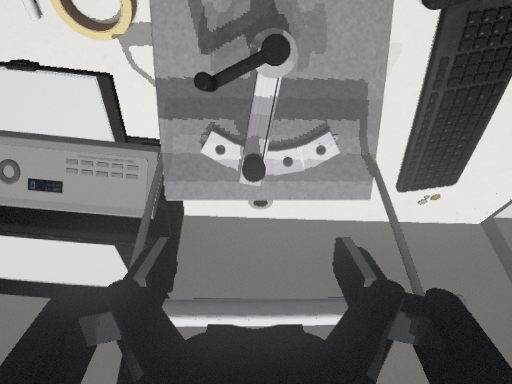

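```bash
cat > fit.py <<'E'
from h import *
from scipy.optimize import least_squares
s=load("scene0");t=load("top0");w=load("w1")
T=np.eye(4);T[:3,:3]=R.from_quat(w["q"]).as_matrix();T[:3,3]=w["p"];M=T@w["hand_eye"]
def frame(p): return R.from_euler("ZY",[p[3],-np.radians(35)]).as_matrix()
def pt(p,r,ang,h): # ang left of upslope
    return p[:3]+frame(p)@[r*np.cos(ang),r*np.sin(ang),h]
S=lambda x,y:((x+.5)/3+59.5,(y+.5)/3+159.5); G=lambda x,y:((x+.5)/4.8+84.5,(y+.5)/4.8+139.5)
d20=np.radians(20)
obs=[]
for k,sx,tx,wx in[(-1,(318,246),(433,209),(220,150)),(1,(237,286),(316,228),(288,161)),(2,(212,326),(270,262),(322,150))]:
    obs+=[("s",k,.0095,S(*sx)),("t",k,.0095,G(*tx)),("w",k,.0095,wx)]
obs+=[("s",0,.049,S(286,246)),("t",0,.052,G(375,225)),("w",0,.055,(254,168))]
def res(p):
    o=[]
    for c,k,h,(u,v) in obs:
        X=pt(p,.125,p[4]+k*d20,h)
        q=proj(w,X,M[:3,3],M[:3,:3]) if c=="w" else proj({"s":s,"t":t}[c],X)
        o+=[q[0]-u,q[1]-v]
    return np.array(o)
if __name__=="__main__":
    f=least_squares(res,[.53,.12,.1,.07,-.17],x_scale=[.01,.01,.01,.05,.05],loss="soft_l1")
    p=f.x;np.save("p.npy",p);print(p.round(4),np.degrees(p[3:]));print(res(p).reshape(-1,2).round(1).tolist())
    A=frame(p);print("deck axes\n",A.round(3))
    for n,r,a,h in[("knob",.125,p[4],.049),("knob_next",.125,p[4]+d20,.049),("post0",.075,-np.pi/3,.078),("post end",.075,-np.pi/3-1.25,.074)]:
        print(n,pt(p,r,a,h).round(4))
    X=pt(p,.075,-np.pi/3,.098);print("post top proj wrist",proj(w,X,M[:3,3],M[:3,:3]),"obs 206,82")
E
python3 fit.py
```

```text
[ 0.5554  0.1287  0.0916  0.0842 -0.1867] [  4.82218962 -10.69507687]
[[-0.4, 0.3], [0.0, 0.2], [0.7, -0.9], [-0.1, -0.0], [0.1, 0.2], [-0.0, 0.1], [-0.3, -0.1], [0.2, 0.5], [-1.0, -0.4], [-0.0, -0.8], [-0.7, 1.0], [-0.2, 1.8]]
deck axes
 [[ 0.816 -0.084 -0.572]
 [ 0.069  0.996 -0.048]
 [ 0.574  0.     0.819]]
knob [0.6296 0.1117 0.2022]
knob_next [0.6264 0.1549 0.2025]
post0 [0.5469 0.0628 0.177 ]
post end [0.4771 0.0658 0.1236]
post top proj wrist (np.float64(205.19308283535594), np.float64(87.1436900148462)) obs 206,82
```

Call:
move_arm([
  [[0.025,0.0023,-0.037,0,65],[0.05,0.0046,-0.0735,0,65],[0.075,0.007,-0.11,0,65],[0.092,0.0085,-0.136,0,65],[0.1,0.0092,-0.147,0,65]],
])

```text
clock: 8.65
eef_pos: [0.6414, 0.1129, 0.1858]
tool_rot: [-0.039, 0.956, 0.018, 0.29]
ft_force: [0.9, -0.8, 0.2]
grip_width: 0.0553
grasp_force: 0.0
```

```bash
python3 st.py; python3 - <<'E'
from workcell import monitor,vision
import cv2,numpy as np
d=vision.camera("wrist")
cv2.imwrite("pics/w2.png",d["color"][:,:,::-1])
E
```

```text
clock 8.65
joint_pos [ 0.199  0.188 -0.378  0.417 -0.054  0.102]
eef_pos [0.641 0.113 0.186]
tool_rot [-0.039  0.956  0.018  0.29 ]
axes
 [[-0.829 -0.085  0.554]
 [-0.064  0.996  0.057]
 [-0.556  0.011 -0.831]]
```

View pics/w2.png

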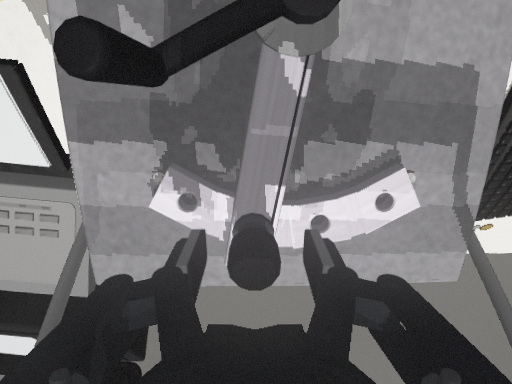

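Call:
move_arm([
  [[0,0,0,0,20],[0,0,0,0,10],[0,0,0,0,10],[0,0,0,0,10]],
])

```text
clock: 9.2
eef_pos: [0.6418, 0.1129, 0.1879]
tool_rot: [-0.039, 0.956, 0.018, 0.292]
ft_force: [-4.6, -0.8, 6.3]
grip_width: 0.0245
grasp_force: 59.0
```

Call:
move_arm([
  [[-0.003,-0.0002,0.0043,0,10],[-0.006,-0.0005,0.0086,0,10],[-0.0092,-0.0008,0.0131,0,10],[-0.0092,-0.0008,0.0131,0,10]],
])

```text
clock: 9.7
eef_pos: [0.6332, 0.1119, 0.1995]
tool_rot: [-0.039, 0.956, 0.018, 0.291]
ft_force: [9.0, 1.2, -4.6]
grip_width: 0.0243
grasp_force: 59.2
```

Call:
move_arm([
  [[0.0004,0.0109,0.0009,0,10],[-0.0001,0.0218,0.0012,0,10],[-0.0012,0.0326,0.001,0,10],[-0.0032,0.0433,0.0003,0,10],[-0.0032,0.0433,0.0003,0,10]],
])

```text
clock: 10.32
eef_pos: [0.631, 0.1546, 0.2001]
tool_rot: [-0.039, 0.955, 0.016, 0.292]
ft_force: [11.1, -2.3, -4.5]
grip_width: 0.0241
grasp_force: 62.5
```

```bash
python3 st.py; cat > bar.py <<'E'
from fit import *
from workcell import monitor
p=np.load("p.npy");o=monitor.get_obs()
Rm=R.from_quat(o["tool_rot"]).as_matrix();g=o["eef_pos"]-.019*Rm[:,2]
l=frame(p).T@(g-p[:3]);print("grasp pt deck mm",(l*1e3).round(1),"r",np.hypot(*l[:2])*1e3,"guide deg",np.degrees(np.arctan2(l[1],l[0])-p[4]))
print("force deck",(frame(p).T@o["ft_force"]).round(1))
E
python3 bar.py
```

```text
clock 10.325
joint_pos [ 0.291  0.171 -0.358  0.456 -0.108  0.177]
eef_pos [0.631 0.155 0.2  ]
tool_rot [-0.039  0.955  0.016  0.292]
axes
 [[-0.826 -0.084  0.557]
 [-0.065  0.996  0.054]
 [-0.56   0.008 -0.829]]
grasp pt deck mm [126.1  19.4  63.5] r 127.5888284526544 guide deg 19.43120182812539
force deck [ 6.4 -3.3 -9.9]
```

Call:
move_arm([
  [[0.0,0.0012,0.0,0,10],[0.003,0.0014,-0.0043,0,10],[0.006,0.0017,-0.0086,0,10],[0.009,0.002,-0.013,0,10],[0.009,0.002,-0.013,0,10]],
])

```text
clock: 10.95
eef_pos: [0.6392, 0.1555, 0.1887]
tool_rot: [-0.038, 0.955, 0.016, 0.292]
ft_force: [-1.8, -6.3, 6.9]
grip_width: 0.0243
grasp_force: 64.2
```

```bash
python3 bar.py
```

```text
grasp pt deck mm [126.3  19.6  49.3] r 127.83937596355499 guide deg 19.495244108002655
force deck [ 2.  -6.1  7. ]
```

Call:
move_arm([
  [[0,-0.001,0.001,0,10],[0,-0.001,0.001,0,50],[0,-0.001,0.001,0,65],[0,-0.001,0.001,0,65]],
])

```text
clock: 11.45
eef_pos: [0.6371, 0.1565, 0.1861]
tool_rot: [-0.039, 0.956, 0.018, 0.289]
ft_force: [0.0, 0.4, -0.1]
grip_width: 0.0555
grasp_force: 0.0
```

Call:
move_arm([
  [[-0.02,-0.0017,0.029,0,65],[-0.04,-0.0034,0.057,0,65],[-0.06,-0.005,0.086,0,65],[-0.08,-0.0068,0.115,0,65],[-0.1,-0.0085,0.144,0,65]],
])

```text
clock: 12.08
eef_pos: [0.5366, 0.1479, 0.3315]
tool_rot: [-0.039, 0.956, 0.018, 0.29]
ft_force: [-0.2, 0.5, 0.1]
grip_width: 0.0556
grasp_force: 0.0
```

```bash
python3 st.py; python3 - <<'E'
from workcell import monitor,vision
import cv2,numpy as np
from fit import *
o=monitor.get_obs();d=vision.camera("wrist")
cv2.imwrite("pics/w3.png",cv2.resize(d["color"][:200,100:400,::-1],None,fx=2.6,fy=2.6,interpolation=3))
np.savez("w3.npz",**d,p=o["eef_pos"],q=o["tool_rot"])
T=np.eye(4);T[:3,:3]=R.from_quat(o["tool_rot"]).as_matrix();T[:3,3]=o["eef_pos"];M=T@d["hand_eye"];p=np.load("p.npy")
for dp in(0,.008):
    print(dp,(np.array(proj(d,pt(p,.125,p[4]+d20,.062+dp),M[:3,3],M[:3,:3]))-[100,0])*2.6)
print("hole0",(np.array(proj(d,pt(p,.125,p[4],.01),M[:3,3],M[:3,:3]))-[100,0])*2.6)
E
```

```text
clock 12.075
joint_pos [ 0.34  -0.102 -0.283  0.814 -0.131  0.22 ]
eef_pos [0.537 0.148 0.331]
tool_rot [-0.039  0.956  0.018  0.29 ]
axes
 [[-0.829 -0.085  0.553]
 [-0.064  0.996  0.057]
 [-0.555  0.012 -0.831]]
0 [396.6002339  449.99053501]
0.008 [396.66131101 455.09826811]
hole0 [306.53220759 422.00816213]
```

View pics/w3.png

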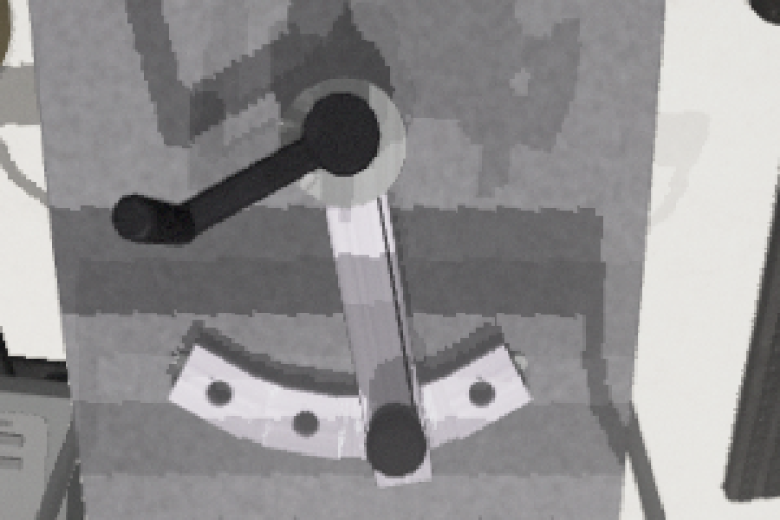

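```bash
cat > wp.py <<'E'
from fit import *
p=np.load("p.npy");A=frame(p)
W=lambda x,y,z:(p[:3]+A@(np.array([x,y,z])/1e3)).round(4)
def post(th): a=-np.pi/3-th; return 75*np.cos(a),75*np.sin(a)
if __name__=="__main__":
    from workcell import monitor
    c=monitor.get_obs()["eef_pos"];print("tcp",c.round(4),(A.T@(c-p[:3])*1e3).round(1))
    for n,q in[("above",(66,-65,130)),("down",(66,-65,64))]: print(n,W(*q))
    b=W(66,-65,64)
    for th in(0,.1,.2,.3,.4,.5,.6,.7,.8,.9,1.0,1.1,1.2,1.25):
        x,y=post(th); w=W(x+19,y,64);print(th,w,"rel",(w-b).round(4))
E
python3 wp.py
```

```text
tcp [0.5368 0.1482 0.3369] [126.9  21.1 210.6]
above [0.5404 0.0622 0.2359]
down [0.5781 0.0654 0.1818]
0 [0.5704 0.0648 0.1764] rel [-0.0077 -0.0006 -0.0054]
0.1 [0.5652 0.0609 0.1726] rel [-0.0129 -0.0045 -0.0092]
0.2 [0.5597 0.0577 0.1686] rel [-0.0184 -0.0077 -0.0132]
0.3 [0.554  0.0552 0.1644] rel [-0.0241 -0.0102 -0.0174]
0.4 [0.5481 0.0534 0.1602] rel [-0.03   -0.012  -0.0216]
0.5 [0.542  0.0523 0.1559] rel [-0.0361 -0.0131 -0.0259]
0.6 [0.5359 0.052  0.1516] rel [-0.0422 -0.0134 -0.0302]
0.7 [0.5298 0.0524 0.1473] rel [-0.0483 -0.013  -0.0345]
0.8 [0.5237 0.0536 0.1431] rel [-0.0544 -0.0118 -0.0387]
0.9 [0.5177 0.0555 0.1391] rel [-0.0604 -0.0099 -0.0427]
1.0 [0.5118 0.0581 0.1352] rel [-0.0663 -0.0073 -0.0466]
1.1 [0.5062 0.0614 0.1314] rel [-0.0719 -0.004  -0.0504]
1.2 [0.5009 0.0654 0.128 ] rel [-0.0772  0.     -0.0538]
1.25 [0.4983 0.0676 0.1263] rel [-0.0798  0.0022 -0.0555]
```

Call:
move_arm([
  [[0.0,-0.045,-0.035,0,20],[0.0036,-0.086,-0.08,0,0],[0.0036,-0.086,-0.101,0,0],[0.0225,-0.0845,-0.128,0,0],[0.0413,-0.0828,-0.1551,0,0]],
])

```text
clock: 12.75
eef_pos: [0.5794, 0.0649, 0.175]
tool_rot: [-0.039, 0.956, 0.018, 0.29]
ft_force: [0.2, 0.1, 0.2]
grip_width: 0.0003
grasp_force: 0.0
```

```bash
python3 wp.py|head -1;python3 bar.py; python3 - <<'E'
from workcell import vision
import cv2
d=vision.camera("wrist")
cv2.imwrite("pics/w4.png",d["color"][:,:,::-1])
E
```

```text
tcp [0.5794 0.0649 0.175 ] [ 63.1 -65.6  57.7]
grasp pt deck mm [ 63.4 -65.8  76.7] r 91.40433930742464 guide deg -35.34611952953193
force deck [0.3 0.1 0. ]
```

View pics/w4.png

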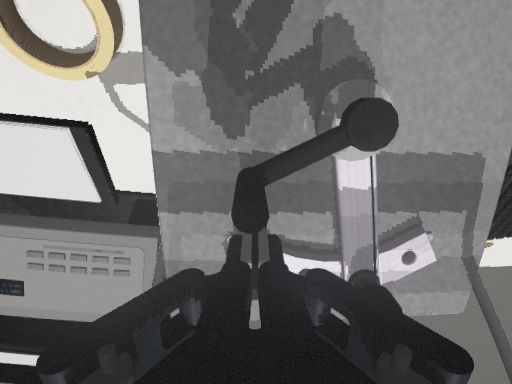

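Call:
move_arm([
  [[-0.0085,-0.0015,0.0015,0,0],[-0.0142,-0.004,-0.0024,0,0],[-0.0197,-0.0072,-0.0064,0,0],[-0.0254,-0.0097,-0.0106,0,0],[-0.0313,-0.0115,-0.0148,0,0]],
])

```text
clock: 13.42
eef_pos: [0.5512, 0.0528, 0.1654]
tool_rot: [-0.038, 0.955, 0.017, 0.295]
ft_force: [6.4, -1.9, 8.3]
grip_width: 0.0001
grasp_force: 5.1
```

```bash
python3 wp.py|head -1;python3 bar.py
```

```text
tcp [0.5512 0.0528 0.1654] [ 33.7 -75.3  66.5]
grasp pt deck mm [ 33.9 -75.4  85.5] r 82.71668009311641 guide deg -55.10587607858952
force deck [ 9.8 -2.5  3.2]
```

Call:
move_arm([
  [[-0.0061,-0.0008,-0.0043,0,0],[-0.0122,-0.001,-0.0086,0,0],[-0.0183,0.0,-0.0129,0,0],[-0.0244,0.0012,-0.0171,0,0],[-0.0304,0.0031,-0.0211,0,0]],
])

```text
clock: 14.05
eef_pos: [0.5313, 0.0528, 0.1539]
tool_rot: [-0.035, 0.951, 0.013, 0.307]
ft_force: [12.5, -13.0, 20.3]
grip_width: 0.0
grasp_force: 10.9
```

```bash
python3 wp.py|head -1;python3 bar.py;python3 - <<'E'
from workcell import vision
import cv2
d=vision.camera("wrist")
cv2.imwrite("pics/w5.png",d["color"][:,:,::-1])
E
```

```text
tcp [0.5313 0.0528 0.1539] [ 10.9 -73.6  68.5]
grasp pt deck mm [ 10.7 -73.6  87.5] r 74.3423963641833 guide deg -71.03118654452447
force deck [ 21.  -14.   10.1]
```

View pics/w5.png

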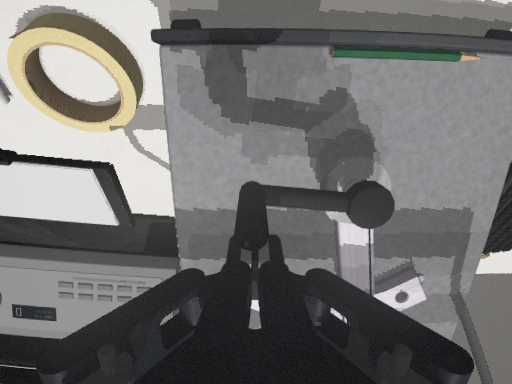

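Call:
move_arm([
  [[0.0,-0.003,0,0,0],[0.0,-0.003,0,0,0]],
])

```text
clock: 14.35
eef_pos: [0.5163, 0.0531, 0.1396]
tool_rot: [-0.039, 0.956, 0.018, 0.289]
ft_force: [0.1, 0.5, -0.2]
grip_width: -0.0003
grasp_force: 0.0
```

```bash
python3 wp.py|head -1;python3 bar.py
```

```text
tcp [0.5163 0.0531 0.1396] [ -9.6 -72.1  65.4]
grasp pt deck mm [ -9.1 -72.2  84.3] r 72.80643554761232 guide deg -86.52121773220331
force deck [ 0.1  0.4 -0.2]
```

Call:
move_arm([
  [[-0.005,0.0025,-0.0033,0,0],[-0.01,0.006,-0.0065,0,0],[-0.0145,0.01,-0.0095,0,0],[-0.0193,0.0144,-0.0126,0,0],[-0.0193,0.0144,-0.0126,0,0]],
])

```text
clock: 14.98
eef_pos: [0.4973, 0.0684, 0.1268]
tool_rot: [-0.039, 0.956, 0.018, 0.29]
ft_force: [-0.5, -0.4, -0.0]
grip_width: 0.0002
grasp_force: 0.0
```

```bash
python3 wp.py|head -1;python3 bar.py;python3 - <<'E'
from workcell import vision
import cv2
d=vision.camera("wrist")
cv2.imwrite("pics/w6.png",d["color"][:,:,::-1])
E
```

```text
tcp [0.4973 0.0684 0.1268] [-31.3 -55.1  64.9]
grasp pt deck mm [-30.9 -55.3  83.9] r 63.380692001804015 guide deg -108.48149707619059
force deck [-0.4 -0.4  0.2]
```

View pics/w6.png

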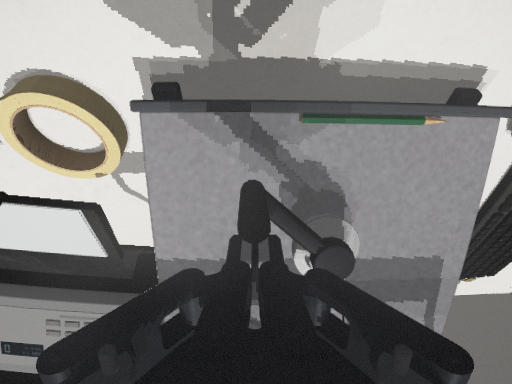

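Call:
move_arm([
  [[-0.002,0.0008,-0.0014,0,0],[-0.0043,0.0017,-0.0029,0,0],[-0.0043,0.0017,-0.0029,0,0]],
])

```text
clock: 15.4
eef_pos: [0.495, 0.0694, 0.1255]
tool_rot: [-0.039, 0.956, 0.017, 0.292]
ft_force: [3.5, -1.1, 1.3]
grip_width: -0.0001
grasp_force: 1.7
```

```bash
python3 wp.py|head -1;python3 bar.py
```

```text
tcp [0.495  0.0694 0.1255] [-33.9 -54.   65.2]
grasp pt deck mm [-33.5 -54.2  84.2] r 63.689532531214645 guide deg -111.06573407213367
force deck [ 3.6 -1.4 -0.9]
```

Call:
move_arm([
  [[0.0085,0.0,0.006,0,0],[-0.012,-0.002,0.035,0,0],[-0.035,-0.004,0.075,0,0],[-0.065,-0.006,0.12,0,0],[-0.09,-0.008,0.16,0,0]],
])

```text
clock: 16.02
eef_pos: [0.4021, 0.0616, 0.2856]
tool_rot: [-0.039, 0.956, 0.018, 0.29]
ft_force: [0.6, -0.2, -0.2]
grip_width: -0.0001
grasp_force: 0.0
```

```bash
python3 - <<'E'
from workcell import monitor,vision
import cv2,numpy as np
from fit import *
o=monitor.get_obs();d=vision.camera("wrist")
im=d["color"][:,:,::-1].copy()
T=np.eye(4);T[:3,:3]=R.from_quat(o["tool_rot"]).as_matrix();T[:3,3]=o["eef_pos"];M=T@d["hand_eye"];p=np.load("p.npy")
t=vision.camera("top");tt=t["color"][:,:,::-1].copy()
for th,h in((1.25,.094),(1.1,.094),(1.25,.104)):
    X=pt(p,.075,-np.pi/3-th,h);print(th,h,"wrist",np.round(proj(d,X,M[:3,3],M[:3,:3]),1),"top",np.round(proj(t,X),1))
K=pt(p,.125,p[4]+d20,.062);print("knob",np.round(proj(d,K,M[:3,3],M[:3,:3]),1),np.round(proj(t,K),1))
print(o["clock"],o["ft_force"].round(1))
a=cv2.resize(im,(560,420)); b=cv2.resize(tt[120:270,80:310],None,fx=2.4,fy=2.4,interpolation=3)
cv2.imwrite("pics/w7.png",im)
E
```

```text
1.25 0.094 wrist [250.7 142.7] top [188.8 231.7]
1.1 0.094 wrist [244.6 150.9] top [189.8 228.9]
1.25 0.104 wrist [250.7 144.2] top [188.9 232.9]
knob [306.9 263.3] [149.8 192.5]
16.025 [ 0.6 -0.2 -0.2]
```

View pics/w7.png

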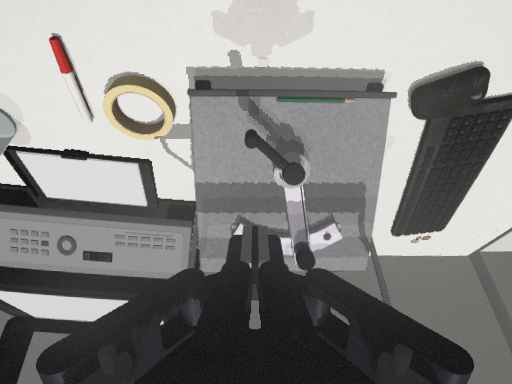

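```bash
python3 -c "
from workcell import job;print(job.job_done())"
```

```text
the job is handed in; nothing more can be done
None
```

The guide bar's pin is home in the next hole to the left, the cam handle is swung over the hump to its stop in the low notch, the bystanders in view look undisturbed, and I handed the job in at about 16 s.

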